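Index the frame fixture and hold its guard open

TASK

With the guard still shut, turn the turntable a quarter turn anticlockwise by its red post, until it rests in the next detent and the dark hexagonal frame has come under the guard, and let go of the post. Then take the guard by its black bar, lift it to 50 degrees (the red line on the dial at its hinge) and keep holding it there for a workmate to reach in: the program finishes with the gripper still holding the guard open. Leave the glue bottle, the tin and the wooden pot where they stand.

Things in the scene. Friction and masses are not known exactly. Their poses are not given: they have to be found in the camera images.
- fixture: Fixed plywood base board 320 x 370 x 20 mm (x -160 to 160, y -160 to 210 mm in its frame), carrying turntable and guard; its place and yaw vary. Origin on the turntable's axis at bench level, z up. The guard's hinge line runs along x at y +175, z 110 mm, between grey cheeks at x +-122.
- table_axis (a point): Centre of the turntable's top face, 45 mm above the bench: the turntable's upright axis goes through it.
- turntable (a joint): Turntable (aluminium disc, radius 125 mm) angle: 0 at the start detent, growing anticlockwise from above; the next detent, also its end stop, is at 1.571 rad. An over-centre spring holds it in the nearer detent: it resists over the first half of the way (up to about 4 N at the post) and pulls the table on over the second half, home into the detent.
- post_grip (a point): Place to grip the turntable's red upright round post: 22 mm diameter, 100 mm from the turntable's axis, from the disc's top (45 mm) to 110 mm above the bench; this point is on its axis at 90 mm. At joint 0 it stands at fixture x -71, y -71 mm; a quarter turn on, at x +71, y -71. The post may turn between the pads.
- dark_frame (a point): Centre of the top of the dark wooden hexagonal frame (72 mm across flats, 14 mm thick, fixed on the turntable 73 mm from its axis, top 59 mm above the bench). At joint 0 it is in the open at fixture +x, after a quarter turn under the guard at fixture +y. A pale frame, first under the guard, turns out to -x.
- glue_bottle: Loose white glue bottle with a red cap, 48 mm diameter, 130 mm tall, origin under its centre. Leave alone.
- varnish_tin: Loose metal tin, 66 mm diameter, 85 mm tall, origin under its centre. Leave alone.
- brush_pot: Loose open pot of pale wood, 68 mm diameter, 85 mm tall, origin under its centre. Leave alone.
- guard_angle (a joint): Opening angle of the guard: 0 shut (level), growing as its free edge rises, limit 1.4 rad; 50 degrees is 0.873. Weight and a spring shut it from any angle; about 2 to 4 N upward at the bar holds it.
- guard: The guard flap with its bar: a clear window in a yellow rim, 216 mm wide along the hinge, 140 mm long, 10 mm thick. Origin on the hinge line at its middle; x along the hinge, -y towards the free edge and the bar; axes turn with the guard.
- guard_hinge (a point): Middle of the guard's hinge line, 110 mm above the bench, along fixture x. A white dial (radius 52 mm) round the hinge line, on the outside of the +x cheek, bears a black line at 0 and a red line at 50 degrees.
- guard_bar (a point): The guard's black round bar: 12 mm diameter, 120 mm long, 110 free between two yellow arms. Origin: its middle, 175 mm from the hinge line, 35 mm beyond the flap's edge; the gap is open for fingers from above. Shut, it lies level 110 mm above the bench, over the turntable's axis. It may turn in the pads.

How it is judged (in metres and radians):
On the way, in this order (a step that is already met when the one before it is completed fails the run):
1. the turntable rests in the next detent (within 4 degrees of a quarter turn), the guard still shut, the turntable let go (value of joint turntable between 1.5 and 1.64 rad and velocity of joint turntable between -0.05 and 0.05 rad/s and value of joint guard_angle below 0.1 rad and contact force between the fingers and fixture below 0.2 N), for 0.2 s.
2. the gripper holds the guard at 50 degrees (value of joint guard_angle between 0.7857 and 0.9597 rad and contact force between the fingers and guard above 1 N), for 0.5 s.
At the end, for the whole second after the job is handed in: Turntable in the 90 degree detent (within 4 degrees: 1.50 to 1.64 rad); guard held still by the fingers on its bar at 50 degrees, within 5 (0.786 to 0.960 rad), nothing else carrying it, through the last second (all of step 2 and value of joint turntable between 1.5 and 1.64 rad and velocity of joint guard_angle between -0.05 and 0.05 rad/s and contact force between guard and glue_bottle below 0.1 N and contact force between guard and varnish_tin below 0.1 N and contact force between guard and brush_pot below 0.1 N); the arm keeps its last pose, push and grip.
It fails at once if the guard is lifted before the turntable has been turned (value of joint guard_angle above 0.2 rad and value of joint turntable below 1.4 rad).
It fails at once if the glue bottle is moved by more than 30 mm (distance of glue_bottle from where it was at the start of the episode above 0.03 m).
It fails at once if the varnish tin is moved by more than 30 mm (distance of varnish_tin from where it was at the start of the episode above 0.03 m).
It fails at once if the brush pot is moved by more than 30 mm (distance of brush_pot from where it was at the start of the episode above 0.03 m).
It also fails if it takes over 53 s, if anything falls off the work surface, if the arm or the gripper's body presses on something with over 40 N, if the wrist force passes 120 N, or if a joint passes its speed limit or range.

ROBOT

A 6-joint arm with a two-finger parallel gripper is mounted at the origin on the work surface. World frame = base frame: x ahead of the robot, y to its left, z up, the work surface at z = 0. Lengths are in mm, angles in rad, forces in N, time in s.
With the tool pointing down it reaches from about 375 to 825 mm from the base axis. Payload 5.5 kg.
Tool frame: the origin (TCP) lies at the very end of the fingers, on their centre line; the grasp point (between the pads) lies 19 mm behind it (ctrl.grip_depth is the distance from the TCP to the grasp point, in mm); z points along the fingers, y is the line along which they close (so a half turn about z gives the same grasp; the last joint's range is limited). The gripper opens to 85 mm and grips with 20 to 120 N. Pads are 22 mm wide; open, the fingers measure 114 mm over their backs; the gripper's body (76 mm by 85 mm) begins 54 mm behind the grasp point. The pads swing forward as they close: fully open they stand 13 mm farther back than shut.
Start: joints at [1.296, 0.314, -0.047, 1.21, 0, 1.571], TCP at [162.809, 577.484, 231.299] pointing down, gripper open.
Joint ranges: [-2.67, 2.67], [-0.69, 1.73], [-1.03, 1.25], [-2.08, 2.16], [-1.42, 1.45], [-3.14, 3.14]. Speed limits (rad/s): [2.39, 2.39, 3.01, 3.14, 3.14, 3.14].

INTERFACE

Orientations are given as a rotation vector (axis times angle).
In Python, from bench import ctrl, imaging gives the robot as it stands.
- The arm moves only by the tool arm_command, never from a script. Its argument "moves" is a list of rows, each an object of numbers: "hand": the opening, from -1 (shut) to 1 (fully open); "tx", "ty", "tz": the shift along the tool's x, y, z in m; "turn": the turn about the tool's z in degrees. A call has exactly 5 rows; each row is the pose to reach, as a shift and turn from the pose commanded when the call began, along the tool's axes at that moment; what a row does not reach only later rows make up. A row lasts 1/8 s, in which the tool goes at most 62.5 mm and 10.7 degrees, less where a joint would pass 70% of its speed; a pose out of reach is approached as far as the arm can. A call with a gripper value outside its range is refused whole. The fingers move at their own pace and stop on an object; "force" is the grip in N (left out, the last holds). Time passes only in rows, so rows that repeat a pose let the fingers close, or fill a call up. It gives the time, the measured TCP pose, the force, the opening and the grip force at its end, in the units of the state.
- ctrl.read_state(): the state, without advancing time (a new reading comes with each control period).
- imaging.grab_frame(name): name is "scene" or "top"; returns the picture (480x640x3 uint8, red, green, blue); there is no depth.
- imaging.calibration(name): a dict with "fovy" (degrees; the focal length in pixels is half the picture's height over the tangent of half this angle, whatever the lens; pixels are square), "cx", "cy" (the principal point, pixels), "view" (4x4, takes a point from world to camera coordinates). Camera axes: x right, y down, z forward; pixel columns grow to the right and rows downward; lengths in mm; the calibration is good to about 2 mm. A picture is of the moment at which its call begins. calibration takes no time and is no camera call.
- ctrl.finish_job(): hands the job in; it is judged then, once.
Trained networks look in the newest picture that a camera, given by its name, has taken for a name from the list of things; names that differ only in an ending like _2 or _b are one class to them, and where a whole thing is asked for, a point or a joint stands for the part that bears it (a point fixed in the world has none). Each returns a list of dicts, best first, with "conf" (0 to 1); they miss things now and then, are a little off and sometimes report something else, mostly with a low value. They report only what shows in the picture. A call takes as long as a camera call.
- imaging.look_for(camera, name): "centre" ([column, row] as shares, 0 to 1, of the picture: columns of its width, rows of its height, amid what is visible of it).
The state is a dict: "time_s": time; "joint_pos": joint angles; "dq": joint speeds; "joint_efforts": joint torques, N m; "ee_pos": TCP position; "ee_rot": TCP orientation; "ft_force": force on the tool from outside, world axes, zero at the start; "torque": the same for the moment, N m; "finger_gap": finger opening in mm; "gripper_force": force on a finger pad.
Only numpy, scipy, OpenCV 4.12 (cv2) and the standard library are available. Lean on these libraries where they do the work, as an engineer would, in place of code of your own. Each camera call takes 0.05 s, during which the arm holds its last target. There are 200 camera calls.

## Working session

There is one attempt and no reset: what is moved stays moved. The work goes in short steps, Python scripts to look and compute and a tool call to move; the robot and the scene stay as the last step left them, time stands still between calls to the robot, and variables do not carry over. Pictures are saved under pics/ and viewed, at most 10 in all, crops included, and the job is handed in when it is done.

Besides the shell and the picture viewer there is one more tool, called after "Call:" as name(argument=value, ...), one argument or row to a line, values as JSON. arm_command: Moves the arm, as the interface text tells. Its arguments: {"type":"object","properties":{"moves":{"type":"array","items":{"type":"object","properties":{"hand":{"type":"number"},"tx":{"type":"number"},"ty":{"type":"number"},"tz":{"type":"number"},"turn":{"type":"number"}}}},"force":{"type":"number"}},"required":["moves"]}

```bash
mkdir -p pics; cat > h.py <<'E'
import numpy as np, cv2
from bench import ctrl, imaging
def grab(cam,fn):
    im=imaging.grab_frame(cam); cv2.imwrite('pics/'+fn,cv2.cvtColor(im,cv2.COLOR_RGB2BGR)); return im
def cal(cam):
    c=imaging.calibration(cam); f=240/np.tan(np.radians(c['fovy'])/2); return f,c['cx'],c['cy'],np.array(c['view'])
def proj(cam,P):
    f,cx,cy,V=cal(cam); P=np.atleast_2d(P); q=P@V[:3,:3].T+V[:3,3]; return np.c_[cx+f*q[:,0]/q[:,2],cy+f*q[:,1]/q[:,2]]
def onz(cam,u,v,z):
    f,cx,cy,V=cal(cam); R=V[:3,:3]; C=-R.T@V[:3,3]; d=R.T@np.array([(u-cx)/f,(v-cy)/f,1]); return C+d*(z-C[2])/d[2]
E
python3 - <<'E'
from h import *
print(imaging.calibration('top'),imaging.calibration('scene'))
s=ctrl.read_state(); print(s['time_s'],s['ee_pos'],s['ee_rot'],s['finger_gap'],ctrl.grip_depth)
Z=dict(fixture=20,turntable=45,post_grip=90,dark_frame=59,glue_bottle=65,varnish_tin=42,brush_pot=42,guard=110,guard_bar=110)
for c in('top','scene'):
    grab(c,c+'0.png')
    for n,z in Z.items():
        for r in imaging.look_for(c,n)[:2]:
            u,v=r['centre'][0]*640,r['centre'][1]*480
            print(c,n,round(r['conf'],2),round(u),round(v),onz(c,u,v,z).round())
E
```

```text
{'fovy': 56.5657290117343, 'cx': 316.7082695776282, 'cy': 238.53246849255828, 'view': array([[-2.37975881e-04, -9.99895566e-01,  1.44498974e-02,
         4.45782744e+01],
       [-9.96145547e-01, -1.03044483e-03, -8.77096769e-02,
         5.76137613e+02],
       [ 8.77154069e-02, -1.44150738e-02, -9.96041271e-01,
         8.88945688e+02],
       [ 0.00000000e+00,  0.00000000e+00,  0.00000000e+00,
         1.00000000e+00]])} {'fovy': 44.71579793792145, 'cx': 323.6849900999528, 'cy': 242.30309896529957, 'view': array([[ 3.33745898e-01,  9.42595559e-01, -1.12821819e-02,
        -2.42224083e+02],
       [ 7.90079536e-01, -2.86232615e-01, -5.42074919e-01,
        -4.05266537e+02],
       [-5.14186739e-01,  1.72001460e-01, -8.40254423e-01,
         1.36751859e+03],
       [ 0.00000000e+00,  0.00000000e+00,  0.00000000e+00,
         1.00000000e+00]])}
0.0 [162.66934699 576.96024685 230.45650657] [-4.30271793e-01 -3.11176726e+00  2.57158861e-03] 85.53349326881994 18.700000000000003
top fixture 0.78 356 245 [563. -36.  20.]
top fixture 0.24 319 231 [593.  39.  20.]
top turntable 0.85 392 248 
[... 198 characters left out ...]
65.]
top varnish_tin 0.7 483 284 [ 484. -287.   42.]
top brush_pot 0.71 239 221 [609. 202.  42.]
top guard 0.88 321 233 [580.  38. 110.]
top guard_bar 0.56 319 232 [582.  41. 110.]
scene fixture 0.96 281 279 [596. -34.  20.]
scene turntable 0.79 240 280 [ 588. -105.   45.]
scene turntable 0.48 314 236 [546.  45.  45.]
scene post_grip 0.61 242 282 [ 619. -104.   90.]
scene post_grip 0.39 315 238 [579.  37.  90.]
scene dark_frame 0.58 241 276 [ 590. -102.   59.]
scene glue_bottle 0.97 122 339 [ 640. -309.   65.]
scene varnish_tin 0.93 130 260 [ 480. -279.   42.]
scene brush_pot 0.92 403 236 [600. 198.  42.]
scene guard 0.95 314 237 [589.  33. 110.]
scene guard_bar 0.63 315 237 [589.  34. 110.]
```

View pics/top0.png

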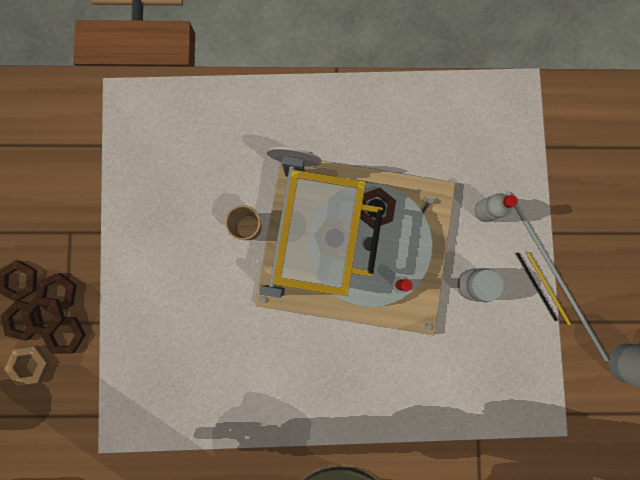

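View pics/scene0.png

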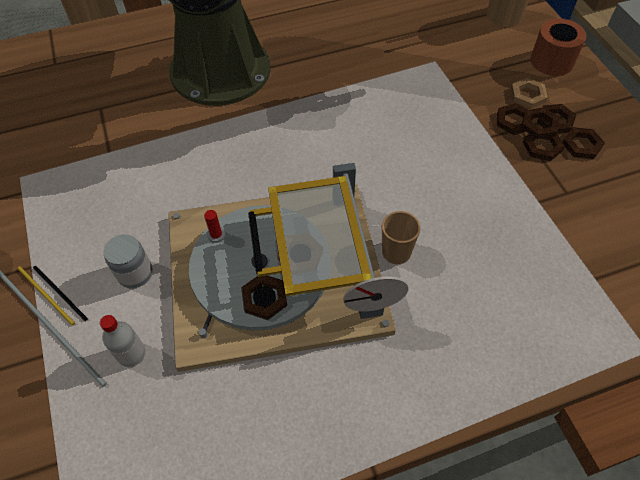

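Top view: the bar runs (380,208)–(373,272), the post cap is at (404,285), the dark frame at (377,207), and the hinge is at left (293,163)–(272,292). Scene view: the post top is at (210,211), the frame at (264,298), and the board corners at (168,213), (175,366) and (394,333). Next I fit the fixture pose to these points.

```bash
cat > fit.py <<'E'
from h import *
from scipy.optimize import least_squares
def W(p,F):
    c,s=np.cos(p[2]),np.sin(p[2]); F=np.atleast_2d(F).astype(float)
    return np.c_[p[0]+c*F[:,0]-s*F[:,1],p[1]+s*F[:,0]+c*F[:,1],F[:,2]]
E
python3 - <<'E'
from fit import *
a=np.sqrt(.5)*100
obs={'top':[((404,284),(-a,-a,110)),((377,207),(73,0,59)),((376.5,240),(0,0,110)),((435,334),(-160,-160,20)),((258,304),(-160,210,20)),((462,183),(160,-160,20))],
'scene':[((210,211),(-a,-a,110)),((264,298),(73,0,59)),((257,241),(0,0,110)),((168,213),(-160,-160,20)),((175,366),(160,-160,20)),((394,334),(160,210,20))]}
def res(p): return np.concatenate([(proj(c,W(p,[o[1] for o in L]))-[o[0] for o in L]).ravel() for c,L in obs.items()])
r=least_squares(res,[570,-70,0.1],loss='soft_l1',x_scale=[10,10,.1]); p=r.x; print(p,res(p).reshape(-1,2).round(1)); np.save('p.npy',p)
for c,(x0,y0,w,h) in dict(top=(240,130,240,220),scene=(100,130,320,250)).items():
    im=cv2.imread(f'pics/{c}0.png'); k=2.4
    cr=cv2.resize(im[y0:y0+h,x0:x0+w],None,fx=k,fy=k,interpolation=cv2.INTER_CUBIC)
    t=np.linspace(0,2*np.pi,60)
    curves=[[(-160,-160,20),(160,-160,20),(160,210,20),(-160,210,20),(-160,-160,20)],np.c_[125*np.cos(t),125*np.sin(t),45+0*t],[(-60,0,110),(60,0,110)],np.c_[-a+11*np.cos(t),-a+11*np.sin(t),110+0*t],[(-108,175,110),(108,175,110),(108,35,110),(-108,35,110)],
     np.c_[73+41.6*np.cos(t),41.6*np.sin(t),59+0*t]]
    for C in curves:
        q=((proj(c,W(p,C))-[x0,y0]+.5)*k).round().astype(int); cv2.polylines(cr,[q.reshape(-1,1,2)],False,(0,255,0),1)
    cv2.imwrite(f'pics/{c}_fit.png',cr)
t=cv2.imread('pics/top_fit.png');s=cv2.imread('pics/scene_fit.png')
E
```

```text
[ 5.65544526e+02 -6.34966340e+01 -1.71916743e-01] [[ 3.2  0.4]
 [ 0.7 -0.6]
 [-0.9  0.2]
 [-0.8  0.9]
 [-3.4 -0.4]
 [-5.2 -1.1]
 [-0.1  3.4]
 [-1.1 -3.1]
 [-2.   1.4]
 [ 0.6 -1.9]
 [-1.4  2.1]
 [ 1.3 -2.2]]
```

View pics/top_fit.png

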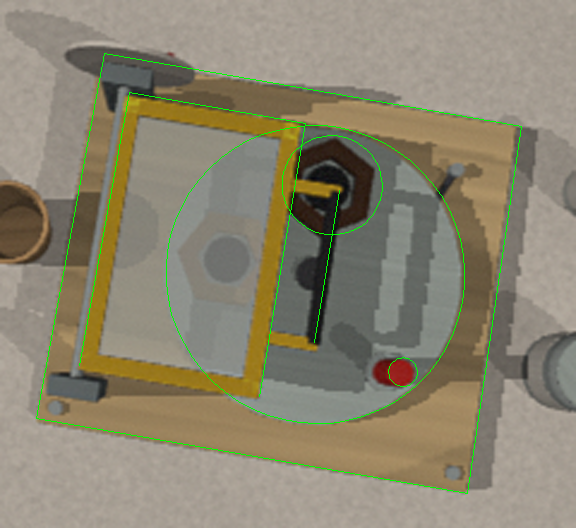

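View pics/scene_fit.png

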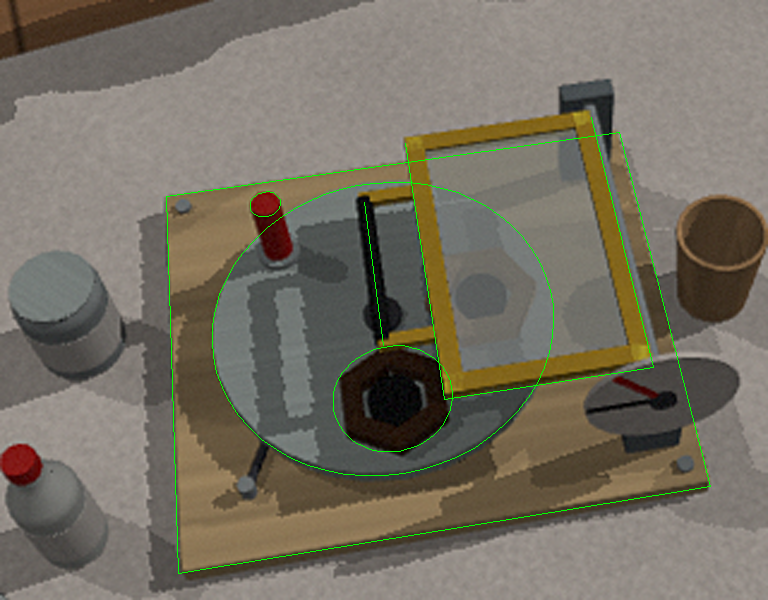

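The overlay fits to about 2 mm, giving an axis at (565.5, −63.5) and a yaw of −0.172. Next I plan the approach to the post.

```bash
cat > plan.py <<'E'
from fit import *
from scipy.spatial.transform import Rotation as Ro
p=np.load('p.npy')
def rows(wps, s=None):
    """wps: (fixture x,y, TCP z, yaw of tool y in fixture deg) or ('w',x,y,z,yawworld)"""
    s=s or ctrl.read_state(); R=Ro.from_rotvec(s['ee_rot']).as_matrix(); P=np.array(s['ee_pos'])
    y0=np.degrees(np.arctan2(R[1,1],R[0,1]))
    print('t',round(s['time_s'],2),'P',P.round(1),'yaw',round(y0,1),'tilt',R[:,2].round(3),'F',np.round(s['ft_force'],1),'gap',round(s['finger_gap'],1),'gf',round(s['gripper_force'],1))
    for w in wps:
        if w[0]=='w': T,yw=np.array(w[1:4]),w[4]
        else: T,yw=W(p,[w[:3]])[0],w[3]+np.degrees(p[2])
        d=R.T@(T-P); turn=-((yw-y0+180)%360-180)
        print(T.round(0),'tx %.3f ty %.3f tz %.3f turn %.1f'%(*d/1000,turn))
E
python3 - <<'E'
from plan import *
c,s=np.cos(p[2]),np.sin(p[2]); R=np.array([[c,s],[-s,c]])
for n,q in dict(peg=onz('top',429,202,50),tin=onz('top',483,284,42),glue=onz('top',495,206,65)).items(): print(n,(R@(q[:2]-p[:2])).round())
rows([('w',300,480,231,74.2),('w',420,300,231,50),('w',470,120,231,20),(-71,-71,231,0)])
E
```

```text
peg [ 101. -102.]
tin [ -42. -235.]
glue [ 113. -229.]
t 1.0 P [162.8 577.5 231.3] yaw 74.3 tilt [ 0.  0. -1.] F [ 1.  -0.1  0.3] gap 85.3 gf 0.0
[300 480 231] tx -0.158 ty -0.057 tz 0.000 turn 0.1
[420 300 231] tx -0.323 ty -0.197 tz 0.000 turn 24.3
[470 120 231] tx -0.420 ty -0.357 tz 0.000 turn 54.3
[ 483. -121.  231.] tx -0.498 ty -0.586 tz 0.000 turn 84.1
```

Call:
arm_command(
  moves=[
    {"tx": -0.053, "ty": -0.019, "tz": 0, "turn": 0, "hand": 1},
    {"tx": -0.106, "ty": -0.038, "tz": 0, "turn": 0, "hand": 1},
    {"tx": -0.158, "ty": -0.057, "tz": 0, "turn": 8, "hand": 1},
    {"tx": -0.2, "ty": -0.1, "tz": 0, "turn": 16, "hand": 0.3},
    {"tx": -0.241, "ty": -0.127, "tz": 0, "turn": 24, "hand": 0.3},
  ],
  force=30,
)

```text
time_s: 1.62
ee_pos: [361.0, 387.8, 231.4]
ee_rot: [1.075, 2.952, -0.0]
ft_force: [0.7, -0.0, 0.1]
finger_gap: 55.8
gripper_force: 0.0
```

```bash
python3 - <<'E'
from plan import *
rows([('w',420,300,231,50),('w',450,180,231,20),(-71,-71,231,0)])
E
```

```text
t 1.62 P [361.  387.8 231.4] yaw 50.0 tilt [-0. -0. -1.] F [ 0.7 -0.   0.1] gap 55.8 gf 0.0
[420 300 231] tx -0.102 ty -0.029 tz 0.000 turn -0.0
[450 180 231] tx -0.202 ty -0.102 tz 0.000 turn 30.0
[ 483. -121.  231.] tx -0.421 ty -0.311 tz 0.000 turn 59.8
```

Call:
arm_command(
  moves=[
    {"tx": -0.051, "ty": -0.015, "tz": 0, "turn": 6, "hand": 0.3},
    {"tx": -0.102, "ty": -0.035, "tz": 0, "turn": 12, "hand": 0.3},
    {"tx": -0.152, "ty": -0.065, "tz": 0, "turn": 18, "hand": 0.3},
    {"tx": -0.202, "ty": -0.102, "tz": 0, "turn": 24, "hand": 0.3},
    {"tx": -0.248, "ty": -0.144, "tz": 0, "turn": 30, "hand": 0.3},
  ],
)

```text
time_s: 2.25
ee_pos: [459.5, 118.7, 231.5]
ee_rot: [1.8, 2.574, 0.001]
ft_force: [0.8, 0.4, 0.5]
finger_gap: 55.5
gripper_force: 0.0
```

```bash
python3 - <<'E'
from plan import *
rows([(-71,-71,231,0),(-71,-71,150,0)])
E
```

```text
t 2.25 P [459.5 118.7 231.5] yaw 20.1 tilt [ 0.001  0.    -1.   ] F [0.8 0.4 0.5] gap 55.5 gf 0.0
[ 483. -121.  231.] tx -0.234 ty -0.060 tz 0.000 turn 29.9
[ 483. -121.  150.] tx -0.234 ty -0.060 tz 0.081 turn 29.9
```

Call:
arm_command(
  moves=[
    {"tx": -0.058, "ty": -0.015, "tz": 0, "turn": 8, "hand": 0.3},
    {"tx": -0.117, "ty": -0.03, "tz": 0, "turn": 16, "hand": 0.3},
    {"tx": -0.176, "ty": -0.045, "tz": 0, "turn": 24, "hand": 0.3},
    {"tx": -0.234, "ty": -0.06, "tz": 0.02, "turn": 29.9, "hand": 0.3},
    {"tx": -0.234, "ty": -0.06, "tz": 0.06, "turn": 29.9, "hand": 0.3},
  ],
)

```text
time_s: 2.88
ee_pos: [485.7, -124.2, 172.3]
ee_rot: [2.404, 2.015, 0.004]
ft_force: [0.8, 1.1, 0.6]
finger_gap: 55.1
gripper_force: 0.0
```

```bash
python3 - <<'E'
from plan import *
rows([(-71,-71,120,0),(-71,-71,71,0)])
grab('top','t1.png');im=grab('scene','s1.png')
b=cv2.imread('pics/t1.png')[190:340,300:480];a=cv2.imread('pics/s1.png')[130:330,130:370]
f=lambda a:cv2.resize(a,(400,int(400*a.shape[0]/a.shape[1])),interpolation=cv2.INTER_CUBIC)
a,b=f(a),f(b);h=max(len(a),len(b));o=np.zeros((h,800,3),np.uint8);o[:len(a),:400]=a;o[:len(b),400:]=b;cv2.imwrite('pics/c1.png',o)
E
```

```text
t 2.88 P [ 485.7 -124.2  172.3] yaw -10.0 tilt [ 0.005 -0.002 -1.   ] F [0.8 1.1 0.6] gap 55.1 gf 0.0
[ 483. -121.  120.] tx 0.002 ty -0.003 tz 0.052 turn -0.2
[ 483. -121.   71.] tx 0.003 ty -0.003 tz 0.101 turn -0.2
```

View pics/c1.png

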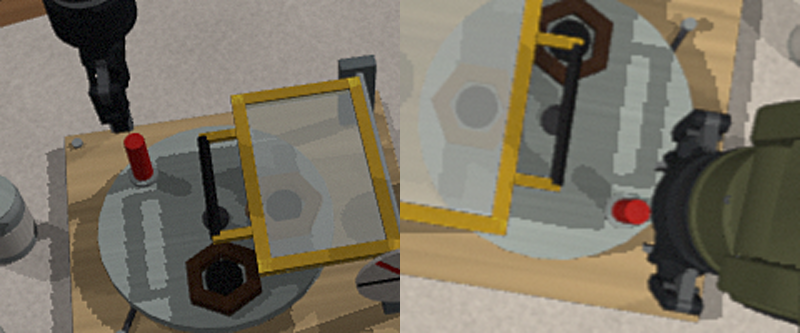

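```bash
python3 - <<'E'
from plan import *
P=np.array(ctrl.read_state()['ee_pos']); R=Ro.from_rotvec(ctrl.read_state()['ee_rot']).as_matrix()
pts=[P,P+35*R[:,1],P-35*R[:,1],P-[0,0,-54-19],W(p,[-71,-71,110])[0]]
t=(proj('top',pts)-[300,190])*400/180+[400,0]; s=(proj('scene',pts)-[130,130])*400/240
print(t.round(),s.round())
im=cv2.imread('pics/c1.png')
for q,c in zip(np.r_[t,s],[(0,255,0),(255,255,0),(255,255,0),(255,0,255),(255,255,255)]*2): cv2.circle(im,tuple(int(v) for v in q),4,c,1)
cv2.imwrite('pics/c2.png',im)
E
```

```text
[[653. 215.]
 [660. 170.]
 [647. 260.]
 [678. 217.]
 [639. 210.]] [[123. 104.]
 [125. 132.]
 [121.  77.]
 [108.  55.]
 [133. 141.]]
```

View pics/c2.png

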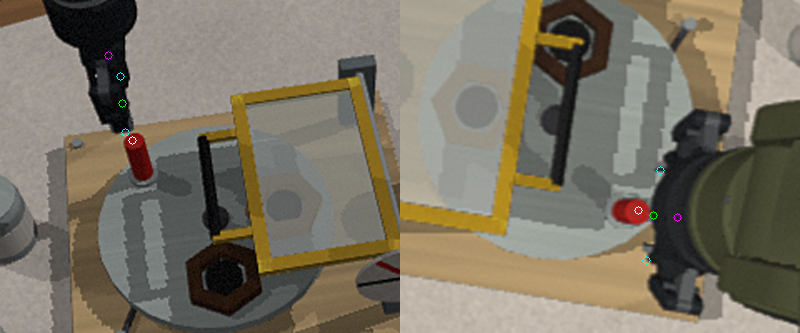

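The tips and post agree with the projection, so I descend.

Call:
arm_command(
  moves=[
    {"tx": 0.002, "ty": -0.003, "tz": 0.03, "turn": 0, "hand": 0.3},
    {"tx": 0.002, "ty": -0.003, "tz": 0.06, "turn": 0, "hand": 0.3},
    {"tx": 0.002, "ty": -0.003, "tz": 0.085, "turn": 0, "hand": 0.3},
    {"tx": 0.002, "ty": -0.003, "tz": 0.1, "turn": 0, "hand": 0.3},
    {"tx": 0.002, "ty": -0.003, "tz": 0.1, "turn": 0, "hand": 0.3},
  ],
)

```text
time_s: 3.6
ee_pos: [480.8, -116.7, 71.3]
ee_rot: [-2.399, -2.027, 0.001]
ft_force: [-0.5, -0.2, 0.9]
finger_gap: 55.3
gripper_force: 0.0
```

Call:
arm_command(
  moves=[
    {"tx": 0, "ty": 0, "tz": 0, "turn": 0, "hand": -1},
    {"tx": 0, "ty": 0, "tz": 0, "turn": 0, "hand": -1},
    {"tx": 0, "ty": 0, "tz": 0, "turn": 0, "hand": -1},
    {"tx": 0, "ty": 0, "tz": 0, "turn": 0, "hand": -1},
    {"tx": 0, "ty": 0, "tz": 0, "turn": 0, "hand": -1},
  ],
)

```text
time_s: 4.22
ee_pos: [482.6, -117.5, 72.6]
ee_rot: [2.399, 2.025, 0.003]
ft_force: [1.7, 0.6, 5.2]
finger_gap: 21.0
gripper_force: 31.1
```

```bash
python3 - <<'E'
from plan import *
a=np.radians(np.arange(225,316,9))
rows([(-71,-71,71,0)]); print()
rows([(100*np.cos(t),100*np.sin(t),71,0) for t in a])
E
```

```text
t 4.22 P [ 482.6 -117.5   72.6] yaw -9.6 tilt [ 0.003 -0.    -1.   ] F [1.7 0.6 5.2] gap 21.0 gf 31.1
[ 483. -121.   71.] tx -0.004 ty 0.001 tz 0.002 turn 0.2

t 4.22 P [ 482.6 -117.5   72.6] yaw -9.6 tilt [ 0.003 -0.    -1.   ] F [1.7 0.6 5.2] gap 21.0 gf 31.1
[ 484. -121.   71.] tx -0.003 ty 0.002 tz 0.002 turn 0.2
[ 494. -133.   71.] tx -0.014 ty 0.014 tz 0.002 turn 0.2
[ 506. -144.   71.] tx -0.022 ty 0.027 tz 0.002 turn 0.2
[ 519. -152.   71.] tx -0.028 ty 0.041 tz 0.002 turn 0.2
[ 533. -158.   71.] tx -0.032 ty 0.057 tz 0.002 turn 0.2
[ 548. -162.   71.] tx -0.033 ty 0.072 tz 0.002 turn 0.2
[ 564. -163.   71.] tx -0.032 ty 0.088 tz 0.002 turn 0.2
[ 580. -162.   71.] tx -0.028 ty 0.103 tz 0.002 turn 0.2
[ 595. -159.   71.] tx -0.022 ty 0.118 tz 0.002 turn 0.2
[ 610. -153.   71.] tx -0.014 ty 0.131 tz 0.002 turn 0.2
[ 623. -145.   71.] tx -0.004 ty 0.143 tz 0.002 turn 0.2
```

Call:
arm_command(
  moves=[
    {"tx": -0.013, "ty": 0.014, "tz": 0.001, "turn": 0, "hand": -1},
    {"tx": -0.022, "ty": 0.027, "tz": 0.001, "turn": 0, "hand": -1},
    {"tx": -0.028, "ty": 0.041, "tz": 0.001, "turn": 0, "hand": -1},
    {"tx": -0.032, "ty": 0.057, "tz": 0.001, "turn": 0, "hand": -1},
    {"tx": -0.033, "ty": 0.072, "tz": 0.001, "turn": 0, "hand": -1},
  ],
)

```text
time_s: 4.85
ee_pos: [545.2, -163.3, 71.4]
ee_rot: [2.4, 2.026, -0.006]
ft_force: [-3.8, 0.3, 8.2]
finger_gap: 21.2
gripper_force: 31.3
```

```bash
python3 - <<'E'
from plan import *
a=np.radians(np.arange(270,322,9))
rows([(100*np.cos(t),100*np.sin(t),71,0) for t in a])
E
```

```text
t 4.85 P [ 545.2 -163.3   71.4] yaw -9.7 tilt [-0.002 -0.003 -1.   ] F [-3.8  0.3  8.2] gap 21.2 gf 31.3
[ 548. -162.   71.] tx 0.002 ty 0.003 tz 0.000 turn 0.2
[ 564. -163.   71.] tx 0.003 ty 0.019 tz 0.000 turn 0.2
[ 580. -162.   71.] tx 0.007 ty 0.034 tz 0.000 turn 0.2
[ 595. -159.   71.] tx 0.013 ty 0.048 tz 0.000 turn 0.2
[ 610. -153.   71.] tx 0.021 ty 0.062 tz 0.000 turn 0.2
[ 623. -145.   71.] tx 0.031 ty 0.074 tz 0.000 turn 0.2
```

Call:
arm_command(
  moves=[
    {"tx": 0.001, "ty": 0.016, "tz": 0, "turn": 0, "hand": -1},
    {"tx": 0.005, "ty": 0.031, "tz": 0, "turn": 0, "hand": -1},
    {"tx": 0.011, "ty": 0.045, "tz": 0, "turn": 0, "hand": -1},
    {"tx": 0.019, "ty": 0.059, "tz": 0, "turn": 0, "hand": -1},
    {"tx": 0.029, "ty": 0.071, "tz": 0, "turn": 0, "hand": -1},
  ],
)

```text
time_s: 5.48
ee_pos: [621.2, -145.5, 70.7]
ee_rot: [2.4, 2.027, -0.002]
ft_force: [-1.8, -0.5, 5.5]
finger_gap: 21.0
gripper_force: 31.2
```

Call:
arm_command(
  moves=[
    {"tx": 0, "ty": 0, "tz": 0, "turn": 0, "hand": -1},
    {"tx": 0, "ty": 0, "tz": 0, "turn": 0, "hand": -1},
    {"tx": 0, "ty": 0, "tz": 0, "turn": 0, "hand": -1},
    {"tx": 0, "ty": 0, "tz": 0, "turn": 0, "hand": 0.3},
    {"tx": 0, "ty": 0, "tz": 0, "turn": 0, "hand": 0.3},
  ],
)

```text
time_s: 6.1
ee_pos: [621.2, -144.8, 69.9]
ee_rot: [-2.4, -2.026, -0.0]
ft_force: [-0.2, -0.2, -0.7]
finger_gap: 54.9
gripper_force: 0.0
```

Call:
arm_command(
  moves=[
    {"tx": 0, "ty": 0, "tz": 0, "turn": 0, "hand": 0.3},
    {"tx": 0, "ty": 0, "tz": 0, "turn": 0, "hand": 0.3},
    {"tx": 0, "ty": 0, "tz": 0, "turn": 0, "hand": 0.3},
    {"tx": 0, "ty": 0, "tz": 0, "turn": 0, "hand": 0.3},
    {"tx": 0, "ty": 0, "tz": 0, "turn": 0, "hand": 0.3},
  ],
)

```text
time_s: 6.72
ee_pos: [621.4, -145.2, 70.3]
ee_rot: [2.4, 2.027, 0.0]
ft_force: [0.1, 0.2, 0.2]
finger_gap: 55.1
gripper_force: 0.0
```

```bash
python3 - <<'E'
from plan import *
rows([(71,-71,71,0),(71,-71,190,0),(0,0,190,90)])
E
```

```text
t 6.72 P [ 621.4 -145.2   70.3] yaw -9.6 tilt [ 0. -0. -1.] F [0.1 0.2 0.2] gap 55.1 gf 0.0
[ 623. -146.   71.] tx -0.000 ty 0.002 tz -0.001 turn 0.2
[ 623. -146.  190.] tx -0.000 ty 0.002 tz -0.120 turn 0.2
[566. -63. 190.] tx 0.071 ty -0.069 tz -0.120 turn -89.8
```

Call:
arm_command(
  moves=[
    {"tx": 0, "ty": 0, "tz": -0.03, "turn": 0, "hand": 0.3},
    {"tx": 0, "ty": 0, "tz": -0.075, "turn": 0, "hand": 0.3},
    {"tx": 0, "ty": 0, "tz": -0.12, "turn": 0, "hand": 0.3},
    {"tx": 0, "ty": 0, "tz": -0.14, "turn": 0, "hand": 0},
    {"tx": 0, "ty": 0, "tz": -0.14, "turn": 0, "hand": -0.35},
  ],
)

```text
time_s: 7.35
ee_pos: [622.6, -145.5, 212.3]
ee_rot: [2.398, 2.025, 0.004]
ft_force: [0.2, -0.5, -0.1]
finger_gap: 27.9
gripper_force: 0.0
```

```bash
python3 - <<'E'
from plan import *
rows([(0,0,205,90)])
grab('top','t3.png');grab('scene','s3.png')
b=cv2.imread('pics/t3.png')[130:330,240:480];a=cv2.imread('pics/s3.png')[150:350,140:380]
f=lambda a:cv2.resize(a,(400,int(400*a.shape[0]/a.shape[1])),interpolation=cv2.INTER_CUBIC)
cv2.imwrite('pics/c3.png',np.hstack([f(a),f(b)]))
P=W(p,[[71,-71,110],[0,73,59]])
print((proj('scene',P)-[140,150])/.6,(proj('top',P)-[240,130])/.6+[400,0])
E
```

```text
t 7.35 P [ 622.6 -145.5  212.3] yaw -9.6 tilt [ 0.004 -0.001 -1.   ] F [ 0.2 -0.5 -0.1] gap 27.9 gf 0.0
[566. -63. 205.] tx 0.071 ty -0.070 tz 0.007 turn -89.8
[[125.49734284 226.3182474 ]
 [266.15404742 170.04154869]] [[698.19560045 132.60173587]
 [558.96493186 176.79320422]]
```

View pics/c3.png

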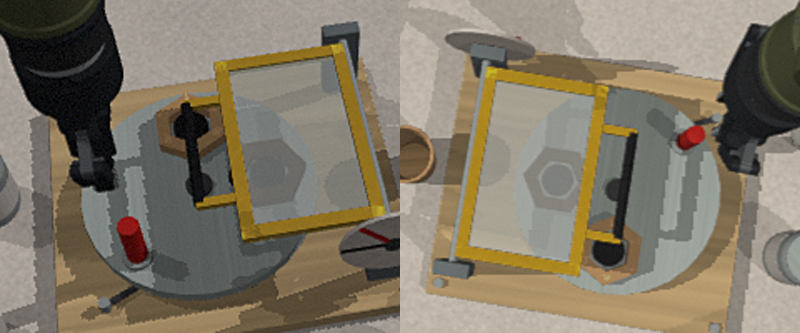

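The table is at 90° (post top at (126,226) in the scene crop, as predicted), and the guard is shut. Moving over the bar.

Call:
arm_command(
  moves=[
    {"tx": 0.014, "ty": -0.014, "tz": 0, "turn": -10, "hand": -0.35},
    {"tx": 0.028, "ty": -0.028, "tz": 0, "turn": -20, "hand": -0.35},
    {"tx": 0.042, "ty": -0.042, "tz": 0, "turn": -30, "hand": -0.35},
    {"tx": 0.056, "ty": -0.056, "tz": 0, "turn": -40, "hand": -0.35},
    {"tx": 0.071, "ty": -0.07, "tz": 0, "turn": -50, "hand": -0.35},
  ],
)

```text
time_s: 8.07
ee_pos: [562.6, -62.8, 208.2]
ee_rot: [-1.31, -2.852, 0.002]
ft_force: [-0.2, 0.6, -0.1]
finger_gap: 27.7
gripper_force: 0.0
```

Call:
arm_command(
  moves=[
    {"tx": 0, "ty": 0, "tz": 0, "turn": -10, "hand": -0.35},
    {"tx": 0, "ty": 0, "tz": 0, "turn": -20, "hand": -0.35},
    {"tx": 0, "ty": 0, "tz": 0, "turn": -30, "hand": -0.35},
    {"tx": 0, "ty": 0, "tz": 0, "turn": -39.8, "hand": -0.35},
    {"tx": 0, "ty": 0, "tz": 0, "turn": -39.8, "hand": -0.35},
  ],
)

```text
time_s: 8.7
ee_pos: [563.2, -63.3, 208.6]
ee_rot: [-0.272, -3.127, -0.0]
ft_force: [0.3, -0.6, -0.1]
finger_gap: 27.6
gripper_force: 0.0
```

```bash
python3 - <<'E'
from plan import *
rows([(0,0,130,90),(0,0,91,90)])
E
```

```text
t 8.7 P [563.2 -63.3 208.6] yaw 80.1 tilt [-0.003  0.    -1.   ] F [ 0.3 -0.6 -0.1] gap 27.6 gf 0.0
[566. -63. 130.] tx -0.003 ty 0.000 tz 0.079 turn -0.1
[566. -63.  91.] tx -0.003 ty 0.000 tz 0.118 turn -0.1
```

Call:
arm_command(
  moves=[
    {"tx": -0.002, "ty": 0, "tz": 0.04, "turn": 0, "hand": -0.35},
    {"tx": -0.002, "ty": 0, "tz": 0.075, "turn": 0, "hand": -0.35},
    {"tx": -0.002, "ty": 0, "tz": 0.086, "turn": 0, "hand": -0.35},
    {"tx": -0.002, "ty": 0, "tz": 0.094, "turn": 0, "hand": -0.35},
    {"tx": -0.002, "ty": 0, "tz": 0.1, "turn": 0, "hand": -0.35},
  ],
)

```text
time_s: 9.32
ee_pos: [566.9, -63.9, 110.9]
ee_rot: [0.271, 3.128, -0.0]
ft_force: [-0.0, 0.5, 0.2]
finger_gap: 27.5
gripper_force: 0.0
```

```bash
python3 - <<'E'
from plan import *
rows([(0,0,91,90)])
grab('top','t4.png');grab('scene','s4.png')
b=cv2.imread('pics/t4.png')[180:300,320:440];a=cv2.imread('pics/s4.png')[180:300,200:320]
f=lambda a:cv2.resize(a,(400,int(400*a.shape[0]/a.shape[1])),interpolation=cv2.INTER_CUBIC)
cv2.imwrite('pics/c4.png',np.hstack([f(a),f(b)]))
E
```

```text
t 9.32 P [566.9 -63.9 110.9] yaw 80.1 tilt [ 0.001 -0.    -1.   ] F [-0.   0.5  0.2] gap 27.5 gf 0.0
[566. -63.  91.] tx 0.001 ty 0.000 tz 0.020 turn -0.0
```

View pics/c4.png

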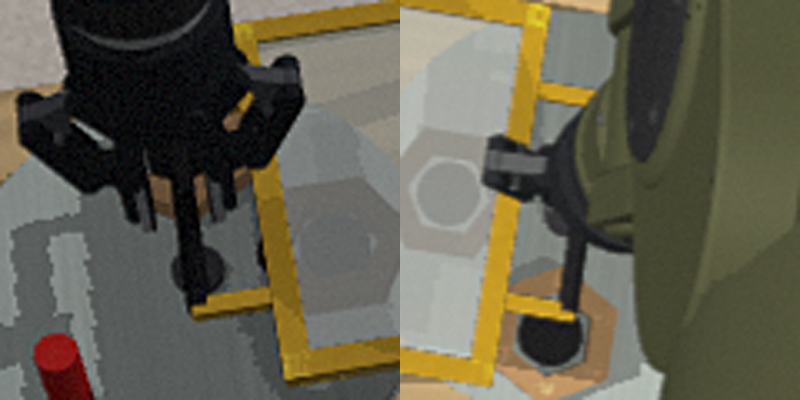

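The bar sits at (185,210), between the fingertips at (140,225) and (225,205), with no contact. I go down 20 mm and grip.

Call:
arm_command(
  moves=[
    {"tx": 0, "ty": 0, "tz": 0.01, "turn": 0, "hand": -0.35},
    {"tx": 0, "ty": 0, "tz": 0.019, "turn": 0, "hand": -0.35},
    {"tx": 0, "ty": 0, "tz": 0.019, "turn": 0, "hand": -0.35},
    {"tx": 0, "ty": 0, "tz": 0.019, "turn": 0, "hand": -1},
    {"tx": 0, "ty": 0, "tz": 0.019, "turn": 0, "hand": -1},
  ],
  force=50,
)

```text
time_s: 10.05
ee_pos: [566.3, -62.3, 91.4]
ee_rot: [-0.268, -3.13, -0.005]
ft_force: [0.8, 4.6, -1.2]
finger_gap: 10.3
gripper_force: 48.6
```

Call:
arm_command(
  moves=[
    {"tx": 0, "ty": 0, "tz": 0, "turn": 0, "hand": -1},
    {"tx": 0, "ty": 0, "tz": 0, "turn": 0, "hand": -1},
    {"tx": 0, "ty": 0, "tz": 0, "turn": 0, "hand": -1},
    {"tx": 0, "ty": 0, "tz": 0, "turn": 0, "hand": -1},
    {"tx": 0, "ty": 0, "tz": 0, "turn": 0, "hand": -1},
  ],
)

```text
time_s: 10.68
ee_pos: [566.3, -62.3, 91.5]
ee_rot: [0.268, 3.13, 0.005]
ft_force: [0.7, 5.2, -1.4]
finger_gap: 10.4
gripper_force: 48.6
```

```bash
python3 - <<'E'
from plan import *
a=np.radians(np.arange(0,51,5))
rows([(0,175-175*np.cos(t),91+175*np.sin(t),90) for t in a])
E
```

```text
t 10.68 P [566.3 -62.3  91.5] yaw 80.2 tilt [ 0.     0.003 -1.   ] F [ 0.7  5.2 -1.4] gap 10.4 gf 48.6
[566. -63.  91.] tx 0.001 ty -0.001 tz 0.000 turn 0.1
[566. -63. 106.] tx 0.001 ty -0.001 tz -0.015 turn 0.1
[566. -61. 121.] tx 0.001 ty 0.001 tz -0.030 turn 0.1
[567. -58. 136.] tx 0.001 ty 0.005 tz -0.045 turn 0.1
[567. -53. 151.] tx 0.001 ty 0.009 tz -0.059 turn 0.1
[568. -47. 165.] tx 0.001 ty 0.015 tz -0.073 turn 0.1
[570. -40. 178.] tx 0.001 ty 0.022 tz -0.087 turn 0.1
[571. -32. 191.] tx 0.001 ty 0.031 tz -0.100 turn 0.1
[573. -23. 203.] tx 0.001 ty 0.040 tz -0.112 turn 0.1
[574. -13. 215.] tx 0.001 ty 0.050 tz -0.123 turn 0.1
[576.  -2. 225.] tx 0.001 ty 0.062 tz -0.133 turn 0.1
```

Call:
arm_command(
  moves=[
    {"tx": 0, "ty": 0.001, "tz": -0.015, "turn": 0, "hand": -1},
    {"tx": 0, "ty": 0.003, "tz": -0.03, "turn": 0, "hand": -1},
    {"tx": 0, "ty": 0.006, "tz": -0.045, "turn": 0, "hand": -1},
    {"tx": 0, "ty": 0.011, "tz": -0.06, "turn": 0, "hand": -1},
    {"tx": 0, "ty": 0.017, "tz": -0.074, "turn": 0, "hand": -1},
  ],
)

```text
time_s: 11.3
ee_pos: [568.8, -47.0, 166.1]
ee_rot: [-0.27, -3.13, 0.001]
ft_force: [1.1, 1.6, -5.9]
finger_gap: 10.1
gripper_force: 48.6
```

```bash
python3 - <<'E'
from plan import *
a=np.radians(np.arange(25,51,5))
rows([(0,175-175*np.cos(t),91.5+175*np.sin(t),90) for t in a])
E
```

```text
t 11.3 P [568.8 -47.  166.1] yaw 80.1 tilt [-0.001 -0.001 -1.   ] F [ 1.1  1.6 -5.9] gap 10.1 gf 48.6
[568. -47. 165.] tx 0.000 ty -0.000 tz 0.001 turn 0.0
[570. -40. 179.] tx 0.000 ty 0.007 tz -0.013 turn 0.0
[571. -32. 192.] tx 0.000 ty 0.015 tz -0.026 turn 0.0
[573. -23. 204.] tx 0.000 ty 0.024 tz -0.038 turn 0.0
[574. -13. 215.] tx 0.000 ty 0.034 tz -0.049 turn 0.0
[576.  -2. 226.] tx 0.000 ty 0.046 tz -0.059 turn 0.0
```

Call:
arm_command(
  moves=[
    {"tx": 0, "ty": 0.007, "tz": -0.013, "turn": 0, "hand": -1},
    {"tx": 0, "ty": 0.015, "tz": -0.026, "turn": 0, "hand": -1},
    {"tx": 0, "ty": 0.024, "tz": -0.038, "turn": 0, "hand": -1},
    {"tx": 0, "ty": 0.035, "tz": -0.05, "turn": 0, "hand": -1},
    {"tx": 0, "ty": 0.046, "tz": -0.06, "turn": 0, "hand": -1},
  ],
)

```text
time_s: 11.92
ee_pos: [575.9, -4.2, 227.1]
ee_rot: [-0.272, -3.129, 0.01]
ft_force: [-5.6, -9.2, 4.4]
finger_gap: 10.3
gripper_force: 48.6
```

Call:
arm_command(
  moves=[
    {"tx": 0, "ty": 0, "tz": 0, "turn": 0, "hand": -1},
    {"tx": 0, "ty": 0, "tz": 0, "turn": 0, "hand": -1},
    {"tx": 0, "ty": 0, "tz": 0, "turn": 0, "hand": -1},
    {"tx": 0, "ty": 0, "tz": 0, "turn": 0, "hand": -1},
    {"tx": 0, "ty": 0, "tz": 0, "turn": 0, "hand": -1},
  ],
)

```text
time_s: 12.55
ee_pos: [575.9, -4.2, 227.3]
ee_rot: [-0.272, -3.13, 0.009]
ft_force: [-6.9, -10.3, 8.5]
finger_gap: 10.0
gripper_force: 49.2
```

```bash
python3 - <<'E'
from plan import *
rows([(0,175-175*np.cos(.873),91.5+175*np.sin(.873),90)])
s=ctrl.read_state(); P=np.array(s['ee_pos']); print('angle',np.degrees(np.arcsin((P[2]-91.5)/175)))
grab('top','t5.png');grab('scene','s5.png')
b=cv2.imread('pics/t5.png')[120:330,240:480];a=cv2.imread('pics/s5.png')[140:350,180:420]
f=lambda a:cv2.resize(a,(400,int(400*a.shape[0]/a.shape[1])),interpolation=cv2.INTER_CUBIC)
cv2.imwrite('pics/c5.png',np.hstack([f(a),f(b)]))
for th in (45,50,55):
    t=np.radians(th); P=W(p,[[x,175-L*np.cos(t),110+L*np.sin(t)] for x,L in((60,175),(-60,175),(108,140),(-108,140))]+[(71,-71,110)])
    print(th,((proj('scene',P)-[180,140])/.6).round().tolist())
E
```

```text
t 12.55 P [575.9  -4.2 227.3] yaw 80.1 tilt [-0.001 -0.006 -1.   ] F [ -6.9 -10.3   8.5] gap 10.0 gf 49.2
[576.  -2. 226.] tx 0.000 ty 0.002 tz 0.002 turn -0.1
angle 50.88944953859375
45 [[175.0, 142.0], [158.0, 37.0], [213.0, 199.0], [179.0, 13.0], [59.0, 243.0]]
50 [[188.0, 133.0], [170.0, 28.0], [223.0, 193.0], [188.0, 7.0], [59.0, 243.0]]
55 [[201.0, 125.0], [182.0, 20.0], [234.0, 186.0], [198.0, -0.0], [59.0, 243.0]]
```

View pics/c5.png

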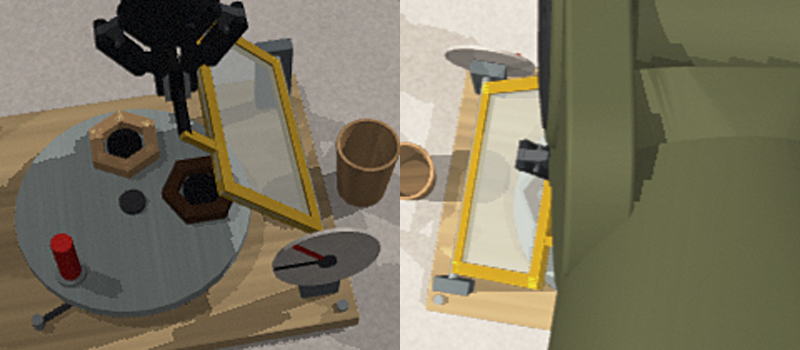

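In the scene crop the bar end is at (185,135) and the rim corner at (223,192), which matches 50°. The post at (61,240) is home. A small radial preload remains, so I relax it.

Call:
arm_command(
  moves=[
    {"tx": 0, "ty": -0.001, "tz": -0.001, "turn": 0, "hand": -1},
    {"tx": 0, "ty": -0.0015, "tz": -0.0015, "turn": 0, "hand": -1},
    {"tx": 0, "ty": -0.0015, "tz": -0.0015, "turn": 0, "hand": -1},
    {"tx": 0, "ty": -0.0015, "tz": -0.0015, "turn": 0, "hand": -1},
    {"tx": 0, "ty": -0.0015, "tz": -0.0015, "turn": 0, "hand": -1},
  ],
)

```text
time_s: 13.28
ee_pos: [575.9, -3.9, 227.6]
ee_rot: [-0.271, -3.129, 0.003]
ft_force: [-4.9, -3.9, 1.5]
finger_gap: 10.0
gripper_force: 48.9
```

Call:
arm_command(
  moves=[
    {"tx": 0, "ty": 0, "tz": 0, "turn": 0, "hand": -1},
    {"tx": 0, "ty": 0, "tz": 0, "turn": 0, "hand": -1},
    {"tx": 0, "ty": 0, "tz": 0, "turn": 0, "hand": -1},
    {"tx": 0, "ty": 0, "tz": 0, "turn": 0, "hand": -1},
    {"tx": 0, "ty": 0, "tz": 0, "turn": 0, "hand": -1},
  ],
)

```text
time_s: 13.9
ee_pos: [575.9, -3.9, 227.6]
ee_rot: [-0.271, -3.129, 0.003]
ft_force: [-4.4, -4.1, 1.1]
finger_gap: 10.1
gripper_force: 48.9
```

```bash
python3 - <<'E'
from plan import *
rows([]); s=ctrl.read_state(); ang=np.degrees(np.arcsin((s['ee_pos'][2]-91.5)/175)); print(ang)
if 47<ang<53 and s['gripper_force']>20: print(ctrl.finish_job())
E
```

```text
t 13.9 P [575.9  -3.9 227.6] yaw 80.1 tilt [-0.001 -0.002 -1.   ] F [-4.4 -4.1  1.1] gap 10.1 gf 48.9
51.052295591645176
the job is handed in; nothing more can be done
None
```

The turntable is in its 90° detent with the post let go, and the gripper is holding the guard by its bar at about 51° (target 50° ± 5°); I handed the job in at 13.9 s, and the hand-in gave no verdict.

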